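# Set a bench variable transformer to its mark, backlash taken up

### The job

By the red crank grip, wind the variable transformer's handwheel clockwise (seen from above) so that the yellow pointer goes right past the red mark until you feel it press on its rubber end buffer; press it only lightly, with about 10 to 14 N along the turn at the grip and never above 20 N. Then turn back anticlockwise and stop with the pointer on the red mark, so that the wheel's play ends taken up on that anticlockwise side (if you come back too far, go round past the mark again). Let go of the grip, and leave the battery cell, the pliers and the meter where they are.

Things in the scene. Friction and masses are not known exactly. Their poses are not given: they have to be found in the camera images.
- transformer: Bench variable transformer, fixed: a blue upright drum 190 mm across, 101 mm high with the black dial plate on top. Origin at the centre of its underside, on the vertical axis about which handwheel and pointer turn; z up. A hidden rubber buffer ends the pointer's clockwise travel 0.3 to 1.2 rad past the mark. On it the push needed at the grip rises from 6 N by about 2.3 N per mm of grip travel: it can only be felt.
- pointer: Yellow pointer and its shaft. Origin on the axis at the dial plate, 102 mm above the bench; x along the pointer, z up. Steady drag 0.2 N m (5 N at the crank grip) both ways; it stays where it is left. The buffer starts to give at 6 N and then the pointer creeps on as the rubber yields: stop at 10 to 14 N in all, never over 20 N. At the start it lies 0.6 to 2.1 rad anticlockwise of the mark.
- pointer_tip (a point): Outer end of the yellow pointer bar (6 mm wide), 88 mm from the axis and 105 mm above the bench, just over the dial plate. Its x axis points outward along the pointer, z up.
- mark_tip (a point): Inner end of the red index clip (6 mm wide) that is fixed to the rim of the dial, 91 mm from the axis, 105 mm above the bench. Its x axis points outward from the dial's axis through the clip, z up. The pointer is on the mark when both lie on the same ray from the axis.
- hub (a point): Centre of the top of the aluminium handwheel's small hub, on the axis, 128 mm above the bench. The wheel is 104 mm across, its rim top 125 mm above the bench. It drives the pointer 1:1 but with play: from exactly opposite the pointer the grip swings 0.25 rad freely to either side (under 1 N) before it takes the pointer along.
- handle (a point): Centre of the red crank grip: an upright cylinder 18 mm thick, 45 mm tall (127 to 172 mm above the bench), 42 mm from the axis. It spins freely on its pin, so fingers closed on it need not turn. Play taken up anticlockwise: it stands 0.25 rad anticlockwise of opposite the pointer, y = -10 mm in the pointer tip's frame (clockwise: +10 mm).
- plunger_end (a point): Root of the black rubber plunger, 12 mm thick, on the drum's side, 98 mm from the axis and 85 mm above the bench. As the pointer squeezes the end buffer it comes out by only 0.1 mm for each 0.01 rad, which is too little to measure: about 0.25 mm at 8 N and 1.5 mm at 20 N of push at the grip.
- cell: Purple battery cell, 18 mm in diameter, 65 mm tall, standing upright and loose. Origin under its centre. Leave alone.
- pliers: Orange-handled pliers 160 mm long, 65 mm wide, 14 mm high, lying loose. Origin under the pivot. Leave alone.
- meter: Yellow hand-held multimeter 150 x 78 x 43 mm lying loose. Origin under its centre. Leave alone.
Mind the look-alikes: they are no part of the job. What is shaped like the transformer but green or orange is not meant.

How it is judged:
On the way:
1. the pointer has been wound past the mark and pressed lightly on its end buffer (about 8 N or more along the turn at the grip) (distance of plunger_end from where it was at the start of the episode above 0.00025 m), for 0.1 s.
At the end, for the whole second after the job is handed in: The pointer rests on the red mark within 4.5 mm to either side at its tip (about 3 degrees), the handwheel's play taken up on the anticlockwise side (the grip at least 7.5 of its 10 mm anticlockwise of exactly opposite the pointer), nothing turning, the grip let go, the bystanders where they stood (y of pointer_tip in the frame of mark_tip between -0.0045 and 0.0045 m and horizontal distance between pointer_tip and mark_tip below 0.01 m and y of handle in the frame of pointer_tip below -0.0075 m and angular speed of pointer below 0.05 rad/s); the robot touches nothing.
It fails at once if the end buffer is squashed (more than 20 N along the turn at the crank grip) (distance of plunger_end from where it was at the start of the episode above 0.0015 m).
It fails at once if the cell is moved by more than 15 mm (distance of cell from where it was at the start of the episode above 0.015 m).
It fails at once if the pliers is moved by more than 15 mm (distance of pliers from where it was at the start of the episode above 0.015 m).
It fails at once if the meter is moved by more than 15 mm (distance of meter from where it was at the start of the episode above 0.015 m).
It fails at once if the battery cell is tipped over (angle between cell's own z axis and vertical above 0.5 rad).
It also fails if it takes over 67 s, if anything falls off the work surface, if the arm or the gripper's body presses on something with over 40 N, if the wrist force passes 120 N, or if a joint passes its speed limit or range.

### The arm

A 6-joint arm with a two-finger parallel gripper is mounted at the origin on the work surface. World frame = base frame: x ahead of the robot, y to its left, z up, the work surface at z = 0. Lengths are in m, angles in rad, forces in N, time in s.
With the tool pointing down it reaches from about 0.375 to 0.9 m from the base axis. Payload 3.1 kg.
Tool frame: the origin (TCP) lies at the very end of the fingers, on their centre line; the grasp point (between the pads) lies 19 mm behind it; z points along the fingers, y is the line along which they close (so a half turn about z gives the same grasp; the last joint's range is limited). The gripper opens to 87 mm and grips with 3 to 60 N. Pads are 19 mm wide; open, the fingers measure 117 mm over their backs; the gripper's body (75 mm by 190 mm) begins 51 mm behind the grasp point.
Start: joints at [-1.315, 0.527, 1.433, -0, 1.181, -0.178], TCP at [0.263, -0.567, 0.223] pointing down, gripper open.
Joint ranges: [-3.08, 3.08], [-0.75, 2.2], [0.22, 2.44], [-1.43, 4.57], [0, 2.65], [-2.85, 2.85]. Speed limits (rad/s): [2.79, 2.79, 3.14, 3.14, 3.14, 3.14].

### API

Orientations are given as a unit quaternion [x, y, z, w].
In Python, from rig import status, viewer, robot gives the robot as it stands.
- The arm moves only by the tool arm_command, never from a script. Its arguments are lists of equal length, an entry for each row: "delta_rot": the turn, a rotation vector about the tool's x, y, z in degrees, a list of three; "delta_pos": the shift along the tool's x, y, z in m, a list of three; "gripper": the closure, from -1 (fully open) to 1 (shut). In form: {"delta_rot": [[rx, ry, rz], ...], "delta_pos": [[dx, dy, dz], ...], "gripper": [gripper, ...]}. A call has 1 to 12 rows; each row is the pose to reach, as a shift and turn from the pose commanded when the call began, along the tool's axes at that moment; what a row does not reach only later rows make up. A row lasts 1/12 s, in which the tool goes at most 41.7 mm and 7.16 degrees, less where a joint would pass 70% of its speed; a pose out of reach is approached as far as the arm can. A call with a gripper value outside its range is refused whole. The fingers move at their own pace and stop on an object; "grip_force" is the grip in N (left out, the last holds). Time passes only in rows, so rows that repeat a pose let the fingers close. It gives the time, the measured TCP pose, the force, the opening and the grip force at its end, in the units of the state.
- status.get_obs(): the state, without advancing time (a new reading comes with each control period).
- viewer.camera(name): name is "scene" or "top" or "wrist"; returns a dict with "pixels" (480x640x3 uint8, blue, green, red), "fx", "fy", "cx", "cy" (pixels), "pose" (4x4, takes a point from camera to world coordinates); the wrist camera has in their place "mount" (4x4, takes a point from camera to tool coordinates, whose origin is the TCP and whose axes are the flange's). Camera axes: x right, y down, z forward; pixel columns grow to the right and rows downward; lengths in m; the calibration is good to about 2 mm. A picture is of the moment at which its call begins: read the wrist's pose just before it. There is no depth.
- robot.hand_in(): hands the job in; it is judged then, once.
The state is a dict: "time": time; "q": joint angles; "joint_velocities": joint speeds; "joint_torque": joint torques, N m; "position": TCP position; "tool_rot": TCP orientation; "ft_force": force on the tool from outside, world axes, zero at the start; "moment": the same for the moment, N m; "grip_width": finger opening in m; "grip_force": force on a finger pad.
Only numpy, scipy, OpenCV 4.12 (cv2) and the standard library are available. Lean on these libraries where they do the work, as an engineer would, in place of code of your own. Each camera call takes 0.05 s, during which the arm holds its last target. There are 200 camera calls.

## Working session

There is one attempt and no reset: what is moved stays moved. The work goes in short steps, Python scripts to look and compute and a tool call to move; the robot and the scene stay as the last step left them, time stands still between calls to the robot, and variables do not carry over. Pictures are saved under pics/ and viewed, at most 10 in all, crops included, and the job is handed in when it is done.

Besides the shell and the picture viewer there is one more tool, called after "Call:" as name(argument=value, ...) on one line, values as JSON. arm_command: Moves the arm, as the interface text tells. Its arguments: {"type":"object","properties":{"delta_rot":{"type":"array","items":{"type":"array","items":{"type":"number"}}},"delta_pos":{"type":"array","items":{"type":"array","items":{"type":"number"}}},"gripper":{"type":"array","items":{"type":"number"}},"grip_force":{"type":"number"}},"required":["delta_rot","delta_pos","gripper"]}

```bash
mkdir -p pics
python3 - <<'E'
from rig import status, viewer
import cv2,numpy as np
print(status.get_obs())
for n in("scene","top"):
    c=viewer.camera(n);cv2.imwrite(f"pics/{n}0.png",c["pixels"]);print(n,c["fx"],c["cx"],c["cy"],np.round(c["pose"],4).tolist())
E
```

```text
{'time': 0.0, 'q': array([-1.31553760e+00,  5.28455656e-01,  1.43387915e+00, -2.33278553e-05,
        1.18140620e+00, -1.78516280e-01]), 'joint_velocities': array([ 0.00026153,  0.0002619 ,  0.00050795,  0.00205001, -0.00079689,
        0.00070681]), 'joint_torque': array([ 5.79935477e-04, -4.40040672e+01, -1.76590240e+01,  6.31381175e-02,
        5.81319490e-02, -1.66648579e-04]), 'position': array([ 0.26251248, -0.5663982 ,  0.22158546]), 'tool_rot': array([ 9.76570442e-01,  2.15195303e-01, -5.19854616e-05, -1.07297303e-03]), 'ft_force': array([-0.28503395, -0.55656118,  0.37017616]), 'moment': array([-0.04548445, -0.00059086,  0.05489073]), 'grip_force': 0.0, 'grip_width': 0.08662347126563931}
scene 621.7132020135184 322.6405145579721 235.63263129552166 [[-0.7607, 0.3734, -0.531, 1.1642], [0.6492, 0.4345, -0.6243, 0.7359], [-0.0024, -0.8196, -0.5729, 0.7924], [0.0, 0.0, 0.0, 1.0]]
top 441.2734059950548 322.3907439626255 240.7396718251427 [[-0.0189, -0.9979, 0.0625, 0.483], [-0.9998, 0.0193, 0.0062, -0.0126], [-0.0074, -0.0624, -0.998, 0.9377], [0.0, 0.0, 0.0, 1.0]]
```

View pics/top0.png

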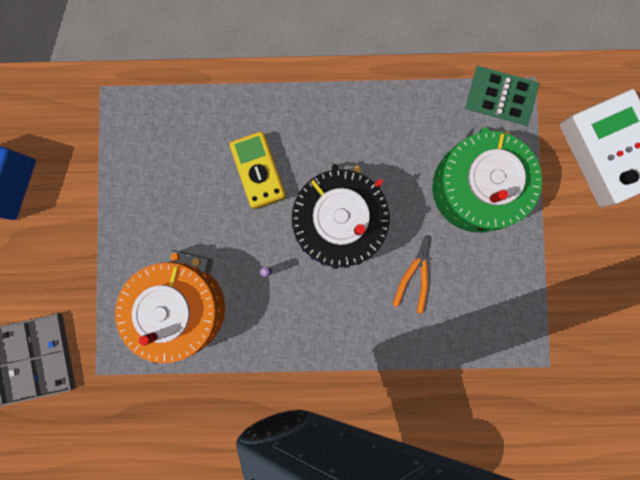

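View pics/scene0.png

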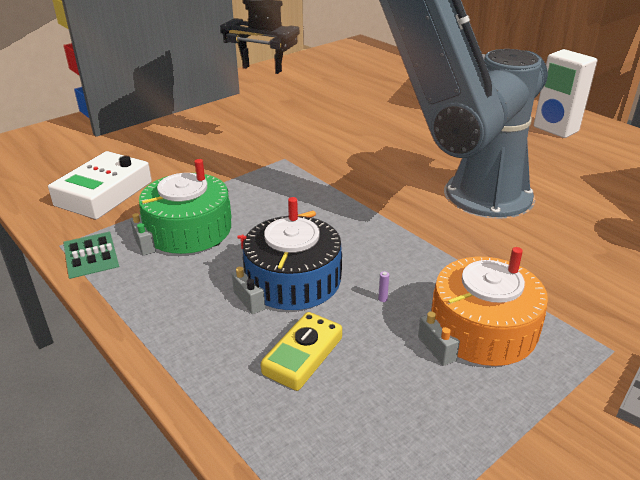

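The top view shows the blue-bodied transformer with its black dial centred at (341,216). The yellow pointer is at about (318,187), the red mark at (379,183) and the grip at about (360,230). The cell is at (264,271), the pliers at (412,280) and the meter at (258,170), all clear of it.

```bash
cat > h.py <<'E'
from rig import status, viewer
import cv2,numpy as np
from scipy.spatial.transform import Rotation as R
def ray(c,uv,z,T=None):
    T=np.array(c["pose"]) if T is None else T
    d=T[:3,:3]@np.array([(uv[0]-c["cx"])/c["fx"],(uv[1]-c["cy"])/c["fy"],1]);o=T[:3,3]
    return o+d*(z-o[2])/d[2]
def blobs(img,lo,hi,roi,minA=8):
    x0,y0,x1,y1=roi;h=cv2.cvtColor(img,cv2.COLOR_BGR2HSV)[y0:y1,x0:x1]
    if lo[0]<=hi[0]: m=cv2.inRange(h,lo,hi)
    else: m=cv2.inRange(h,(0,)+lo[1:],hi)|cv2.inRange(h,lo,(180,)+hi[1:])
    out=[]
    for k in cv2.findContours(m,cv2.RETR_EXTERNAL,cv2.CHAIN_APPROX_NONE)[0]:
        p=k[:,0,:]+[x0,y0]
        if len(p)>=minA: out.append(p)
    return out
RED=((172,130,70),(8,255,255));YEL=((20,130,90),(34,255,255))
E
python3 - <<'E'
from h import *
c=viewer.camera("top");im=c["pixels"]
roi=(285,160,400,275)
# dial: dark disc
for n,col,z in(("red",RED,.105),("yel",YEL,.105)):
    for p in blobs(im,*col,roi,5):
        print(n,len(p),p.mean(0),p.min(0),p.max(0),np.round(ray(c,p.mean(0),z),4),np.round(ray(c,p.mean(0),.172),4))
h=cv2.cvtColor(im,cv2.COLOR_BGR2HSV)
m=cv2.inRange(h,(0,0,165),(180,40,255));m2=np.zeros_like(m);m2[175:260,300:385]=m[175:260,300:385]
k=max(cv2.findContours(m2,0,1)[0],key=cv2.contourArea);hull=cv2.convexHull(k)
e=cv2.fitEllipse(hull);print(e,np.round(ray(c,e[0],.125),4))
cv2.imwrite("pics/crop.png",cv2.resize(im[150:285,270:410],None,fx=4,fy=4,interpolation=cv2.INTER_CUBIC))
s=viewer.camera("scene");im=s["pixels"]
for n,col,z in(("red",RED,.105),("yel",YEL,.105)):
    for p in blobs(im,*col,(225,190,345,280),5):
        print("s",n,len(p),p.min(0),p.max(0),np.round(ray(s,p.mean(0),z),4), np.round(ray(s,p.mean(0),.15),4))
m=cv2.inRange(cv2.cvtColor(im,cv2.COLOR_BGR2HSV),(0,0,165),(180,40,255));m2=np.zeros_like(m);m2[205:260,255:330]=m[205:260,255:330]
k=max(cv2.findContours(m2,0,1)[0],key=cv2.contourArea);e=cv2.fitEllipse(cv2.convexHull(k));print(e,np.round(ray(s,e[0],.125),4))
E
```

```text
red 28 [359.53571429 229.32142857] [355 225] [364 234] [ 0.5555 -0.0782  0.105 ] [ 0.5497 -0.0729  0.172 ]
red 23 [378.34782609 182.47826087] [375 179] [382 186] [ 0.6443 -0.1161  0.105 ] [ 0.6313 -0.1078  0.172 ]
yel 32 [316.8125 187.    ] [311 180] [323 194] [0.638  0.0012 0.105 ] [6.255e-01 1.000e-04 1.720e-01]
((340.5996398925781, 215.834228515625), (55.073123931884766, 55.36521911621094), 54.25657272338867) [ 0.5795 -0.0422  0.125 ]
s red 35 [238 235] [246 248] [ 0.6542 -0.103   0.105 ] [ 0.6876 -0.0481  0.15  ]
s red 55 [288 197] [297 220] [ 0.5101 -0.1283  0.105 ] [ 0.5529 -0.0717  0.15  ]
s yel 17 [236 268] [242 271] [ 0.7081 -0.0311  0.105 ] [0.738  0.0191 0.15  ]
s yel 37 [278 252] [287 268] [ 0.6337 -0.0015  0.105 ] [0.6684 0.0468 0.15  ]
((291.8404235839844, 233.42921447753906), (35.613162994384766, 54.84677505493164), 88.1838150024414) [ 0.5849 -0.0347  0.125 ]
```

View pics/crop.png

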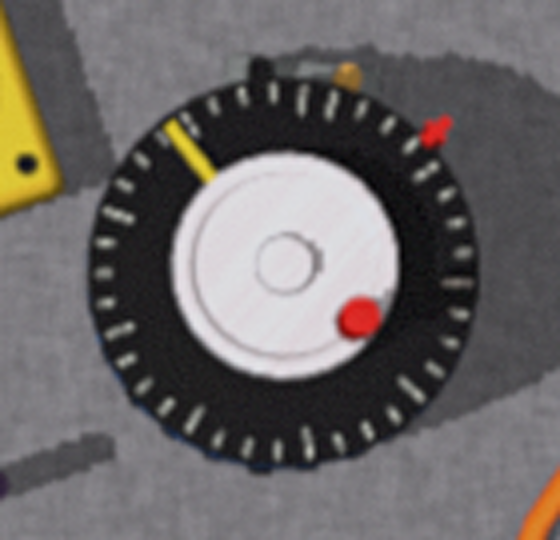

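The crop puts the pointer about 1.49 rad anticlockwise of the mark. The grip is 42.7 mm from the axis (42 expected), so the measurements agree. Next I move above the grip and turn the fingers so they close along the pressing direction.

Call:
arm_command(delta_rot=[[0,0,-4],[0,0,-8],[0,0,-12],[0,0,-16],[0,0,-20],[0,0,-24],[0,0,-28],[0,0,-32],[0,0,-36],[0,0,-40],[0,0,-43],[0,0,-45]], delta_pos=[[0.03,-0.021,0],[0.063,-0.044,0],[0.096,-0.067,0],[0.129,-0.09,0],[0.162,-0.113,0],[0.195,-0.136,0],[0.228,-0.159,0],[0.261,-0.182,0],[0.294,-0.205,0],[0.327,-0.228,0],[0.355,-0.247,0],[0.37,-0.258,0]], gripper=[-1,-1,-1,-1,-1,-1,-1,-1,-1,-1,-1,-1], grip_force=25)

```text
time: 1.2
position: [0.4912, -0.174, 0.2226]
tool_rot: [0.818, 0.575, 0.0, -0.0]
ft_force: [-0.6, -0.3, 1.1]
grip_width: 0.0873
grip_force: 0.0
```

Call:
arm_command(delta_rot=[[0,0,-2],[0,0,-4],[0,0,-5],[0,0,-5],[0,0,-5],[0,0,-5],[0,0,-5],[0,0,-5],[0,0,-5],[0,0,-5]], delta_pos=[[0.03,0.005,0],[0.06,0.01,0],[0.09,0.016,0],[0.108,0.02,0],[0.115,0.021,0.01],[0.115,0.021,0.03],[0.115,0.021,0.05],[0.115,0.021,0.07],[0.115,0.021,0.084],[0.115,0.021,0.084]], gripper=[-1,-1,-1,-1,-1,-1,-1,-1,-1,-1])

```text
time: 2.03
position: [0.5462, -0.0766, 0.1349]
tool_rot: [0.794, 0.607, -0.002, -0.003]
ft_force: [-1.5, -0.2, -0.0]
grip_width: 0.0871
grip_force: 0.0
```

Run:
```python
from h import *
o=status.get_obs();print(o["position"],R.from_quat(o["tool_rot"]).as_matrix().round(3).tolist(),o["ft_force"])
w=viewer.camera("wrist");print(w["fx"],np.round(w["mount"],3).tolist())
s=viewer.camera("scene")
cv2.imwrite("pics/w1.png",np.hstack([cv2.resize(w["pixels"],(400,300)),cv2.resize(s["pixels"][120:330,160:440],(400,300))]))
```

```text
[ 0.54624474 -0.07655466  0.13491035] [[0.262, 0.965, -0.008], [0.965, -0.262, 0.002], [0.0, -0.008, -1.0]] [-1.45830042 -0.1917688  -0.04002874]
347.82078384800684 [[0.0, -0.964, -0.265, 0.072], [1.0, 0.0, 0.0, 0.0], [-0.0, -0.265, 0.964, -0.161], [0.0, 0.0, 0.0, 1.0]]
```

View pics/w1.png

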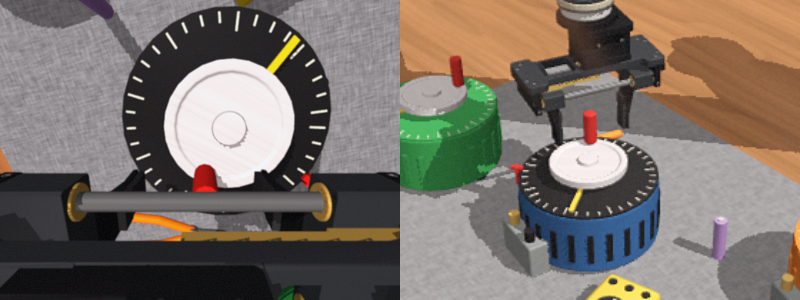

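The wrist half of the view shows the grip between the open fingers, with the hub at about (366,205) in full-size pixels. I'll close on it.

Call:
arm_command(delta_rot=[[0,0,0],[0,0,0],[0,0,0],[0,0,0],[0,0,0],[0,0,0],[0,0,0],[0,0,0],[0,0,0],[0,0,0]], delta_pos=[[0,0,-0.003],[0,0,-0.003],[0,0,-0.003],[0,0,-0.003],[0,0,-0.003],[0,0,-0.003],[0,0,-0.003],[0,0,-0.003],[0,0,-0.003],[0,0,-0.003]], gripper=[1,1,1,1,1,1,1,1,1,1], grip_force=25)

```text
time: 2.97
position: [0.5493, -0.0767, 0.1415]
tool_rot: [0.794, 0.608, -0.0, -0.0]
ft_force: [-0.7, 0.5, -1.1]
grip_width: 0.0282
grip_force: 0.0
```

Run:
```python
from h import *
o=status.get_obs();p=o["position"];Rm=R.from_quat(o["tool_rot"]).as_matrix()
print(p,o["ft_force"],o["grip_width"],o["tool_rot"])
w=viewer.camera("wrist");T=np.eye(4);T[:3,:3]=Rm;T[:3,3]=p;T=T@np.array(w["mount"])
im=w["pixels"];h=cv2.cvtColor(im,cv2.COLOR_BGR2HSV)
g=cv2.medianBlur(cv2.cvtColor(im,cv2.COLOR_BGR2GRAY),5)
c=cv2.HoughCircles(g,cv2.HOUGH_GRADIENT,1,60,param1=60,param2=18,minRadius=20,maxRadius=36)
if c is not None:
    for x in c[0][:5]: print(x,ray(w,x[:2],.128,T).round(4))
```

```text
[ 0.54929606 -0.07669865  0.14148787] [-0.70511464  0.54770828 -1.13164693] 0.028153106788549806 [ 7.94126215e-01  6.07752869e-01 -3.02446220e-05 -6.56706583e-05]
[358.5 203.5  27.7] [ 0.5803 -0.0413  0.128 ]
[315.5 285.5  27.7] [ 0.5474 -0.0788  0.128 ]
```

Call:
arm_command(delta_rot=[[0,0,0],[0,0,0],[0,0,0],[0,0,0],[0,0,0],[0,0,0],[0,0,0]], delta_pos=[[0.002,0,0],[0.0035,0,0],[0.0035,0,0],[0.0035,0,0],[0.0035,0,0],[0.0035,0,0],[0.0035,0,0]], gripper=[1,1,1,1,1,1,1], grip_force=25)

```text
time: 3.6
position: [0.5494, -0.0739, 0.1416]
tool_rot: [0.794, 0.608, -0.001, -0.0]
ft_force: [-4.5, -3.5, 3.4]
grip_width: 0.0176
grip_force: 25.0
```

```bash
cat > st.py <<'E'
from h import *
import sys
A=np.array([.580,-.042])
def st():
    o=status.get_obs();p=o["position"];Rm=R.from_quat(o["tool_rot"]).as_matrix()
    d=p[:2]-A;a=np.arctan2(d[1],d[0]);f=o["ft_force"][:2]
    t=np.array([-np.sin(a),np.cos(a)]) # anticlockwise tangent
    print("t %.2f pos %s r %.4f ang %.2f deg Ft_acw %.2f Frad %.2f w %.4f yaw x %.2f"%(o["time"],p.round(4),np.hypot(*d),np.degrees(a),f@t,f@d/np.hypot(*d),o["grip_width"],np.degrees(np.arctan2(Rm[1,0],Rm[0,0]))))
    return p,Rm,a
def plan(angs,r=.042,base=None):
    p,Rm,a=st()
    for g in angs:
        g=np.radians(g);q=A+r*np.array([np.cos(g),np.sin(g)])
        d=Rm.T@np.array([q[0]-p[0],q[1]-p[1],0]);print([round(x,4) for x in d[:2]],end=",")
    print()
E
python3 - <<'E'
from st import *
plan([-136,-142,-148,-154,-160,-166,-172,-178,-184,-190,-196,-202])
E
```

```text
t 3.60 pos [ 0.5494 -0.0739  0.1416] r 0.0442 ang -133.89 deg Ft_acw -0.83 Frad 5.69 w 0.0176 yaw x 74.88
[np.float64(0.0027), np.float64(-0.0003)],[np.float64(0.0052), np.float64(-0.0039)],[np.float64(0.008), np.float64(-0.0073)],[np.float64(0.0111), np.float64(-0.0104)],[np.float64(0.0146), np.float64(-0.0131)],[np.float64(0.0183), np.float64(-0.0154)],[np.float64(0.0223), np.float64(-0.0174)],[np.float64(0.0264), np.float64(-0.0189)],[np.float64(0.0307), np.float64(-0.0199)],[np.float64(0.035), np.float64(-0.0206)],[np.float64(0.0394), np.float64(-0.0207)],[np.float64(0.0438), np.float64(-0.0204)],
```

```bash
cat >> st.py <<'E'
def rel(a0,angs,r=.042,yaw=None):
    p,Rm,_=st();u=lambda g:r*np.array([np.cos(np.radians(g)),np.sin(np.radians(g)),0])
    print([[round(float(x),4) for x in Rm.T@(u(g)-u(a0))][:2]+[0] for g in angs])
E
python3 - <<'E'
from st import *
rel(-134,np.arange(-139,-200,-5))
E
```

```text
t 3.60 pos [ 0.5494 -0.0739  0.1416] r 0.0442 ang -133.89 deg Ft_acw -0.83 Frad 5.69 w 0.0176 yaw x 74.88
[[0.0019, -0.0031, 0], [0.0041, -0.0061, 0], [0.0065, -0.0088, 0], [0.0092, -0.0114, 0], [0.012, -0.0136, 0], [0.0151, -0.0157, 0], [0.0183, -0.0174, 0], [0.0216, -0.0189, 0], [0.0251, -0.0201, 0], [0.0287, -0.0209, 0], [0.0323, -0.0215, 0], [0.036, -0.0217, 0], [0.0396, -0.0216, 0]]
```

Call:
arm_command(delta_rot=[[0,0,0],[0,0,0],[0,0,0],[0,0,0],[0,0,0],[0,0,0],[0,0,0],[0,0,0],[0,0,0],[0,0,0],[0,0,0],[0,0,0]], delta_pos=[[0.0019,-0.0031,0],[0.0041,-0.0061,0],[0.0065,-0.0088,0],[0.0092,-0.0114,0],[0.012,-0.0136,0],[0.0151,-0.0157,0],[0.0183,-0.0174,0],[0.0216,-0.0189,0],[0.0251,-0.0201,0],[0.0287,-0.0209,0],[0.0323,-0.0215,0],[0.036,-0.0217,0]], gripper=[1,1,1,1,1,1,1,1,1,1,1,1])

```text
time: 4.6
position: [0.5388, -0.0332, 0.1415]
tool_rot: [0.794, 0.608, -0.0, 0.001]
ft_force: [-2.8, -5.6, -0.2]
grip_width: 0.0173
grip_force: 25.0
```

Run:
```python
from st import *
o=status.get_obs();print(o["ft_force"])
rel(-194,np.arange(-199,-240,-5))
c=viewer.camera("top")
for p in blobs(c["pixels"],*YEL,(285,160,400,275),5): print(len(p),ray(c,p.mean(0),.105).round(4))
```

```text
[-2.83873993 -5.58358535 -0.19704464]
t 4.60 pos [ 0.5388 -0.0332  0.1415] r 0.0421 ang 167.95 deg Ft_acw 6.05 Frad 1.61 w 0.0173 yaw x 74.89
[[0.0037, 0.0001, 0], [0.0073, 0.0005, 0], [0.0109, 0.0012, 0], [0.0144, 0.0023, 0], [0.0178, 0.0036, 0], [0.0211, 0.0052, 0], [0.0242, 0.0071, 0], [0.0272, 0.0093, 0], [0.0299, 0.0117, 0]]
6 [0.6229 0.0621 0.105 ]
```

Call:
arm_command(delta_rot=[[0,0,0],[0,0,0],[0,0,0],[0,0,0],[0,0,0],[0,0,0],[0,0,0],[0,0,0],[0,0,0]], delta_pos=[[0.0037,0.0001,0],[0.0073,0.0005,0],[0.0109,0.0012,0],[0.0144,0.0023,0],[0.0178,0.0036,0],[0.0211,0.0052,0],[0.0242,0.0071,0],[0.0272,0.0093,0],[0.0299,0.0117,0]], gripper=[1,1,1,1,1,1,1,1,1])

```text
time: 5.4
position: [0.5578, -0.0078, 0.1411]
tool_rot: [0.794, 0.608, -0.001, 0.001]
ft_force: [-2.5, -6.9, -0.2]
grip_width: 0.0172
grip_force: 25.0
```

Run:
```python
from st import *
o=status.get_obs();print(o["ft_force"])
rel(-239,np.arange(-242,-270,-3))
```

```text
[-2.48319489 -6.88038504 -0.21409461]
t 5.40 pos [ 0.5578 -0.0078  0.1411] r 0.0407 ang 122.97 deg Ft_acw 5.83 Frad -4.42 w 0.0172 yaw x 74.91
[[0.0015, 0.0016, 0], [0.003, 0.0032, 0], [0.0044, 0.0049, 0], [0.0057, 0.0067, 0], [0.0068, 0.0086, 0], [0.0079, 0.0105, 0], [0.0089, 0.0124, 0], [0.0098, 0.0145, 0], [0.0106, 0.0165, 0], [0.0112, 0.0186, 0]]
```

Call:
arm_command(delta_rot=[[0,0,0],[0,0,0],[0,0,0],[0,0,0],[0,0,0],[0,0,0]], delta_pos=[[0.0011,0.002,0],[0.0026,0.0036,0],[0.004,0.0053,0],[0.0053,0.0071,0],[0.0064,0.009,0],[0.0075,0.0109,0]], gripper=[1,1,1,1,1,1])

```text
time: 5.9
position: [0.5692, -0.0032, 0.1409]
tool_rot: [0.794, 0.608, -0.002, -0.0]
ft_force: [-4.3, -4.9, 0.4]
grip_width: 0.0175
grip_force: 25.0
```

Run:
```python
from st import *
o=status.get_obs();print(o["ft_force"])
rel(-257,np.arange(-259,-316,-2))
c=viewer.camera("top");im=c["pixels"]
for p in blobs(im,*YEL,(285,160,400,275),4): print(len(p),p.mean(0),ray(c,p.mean(0),.105).round(4))
s=viewer.camera("scene")
cv2.imwrite("pics/p2.png",np.hstack([cv2.resize(im[140:300,260:420],(400,400)),cv2.resize(s["pixels"][170:330,200:360],(400,400))]))
```

```text
[-4.25697775 -4.8576635   0.40585436]
t 5.90 pos [ 0.5692 -0.0032  0.1409] r 0.0403 ang 105.59 deg Ft_acw 5.41 Frad -3.53 w 0.0175 yaw x 74.90
[[0.0007, 0.0013, 0], [0.0013, 0.0026, 0], [0.0019, 0.004, 0], [0.0024, 0.0053, 0], [0.0029, 0.0067, 0], [0.0033, 0.0081, 0], [0.0037, 0.0096, 0], [0.004, 0.011, 0], [0.0043, 0.0124, 0], [0.0045, 0.0139, 0], [0.0047, 0.0153, 0], [0.0048, 0.0168, 0], [0.0049, 0.0182, 0], [0.005, 0.0197, 0], [0.0049, 0.0212, 0], [0.0049, 0.0226, 0], [0.0047, 0.0241, 0], [0.0046, 0.0256, 0], [0.0043, 0.027, 0], [0.004, 0.0284, 0], [0.0037, 0.0299, 0], [0.0033, 0.0313, 0], [0.0029, 0.0327, 0], [0.0024, 0.0341, 0], [0.0019, 0.0354, 0], [0.0013, 0.0368, 0], [0.0007, 0.0381, 0], [0.0001, 0.0394, 0], [-0.0006, 0.0407, 0]]
24 [375.58333333 196.625     ] [ 0.6173 -0.1101  0.105 ]
```

View pics/p2.png

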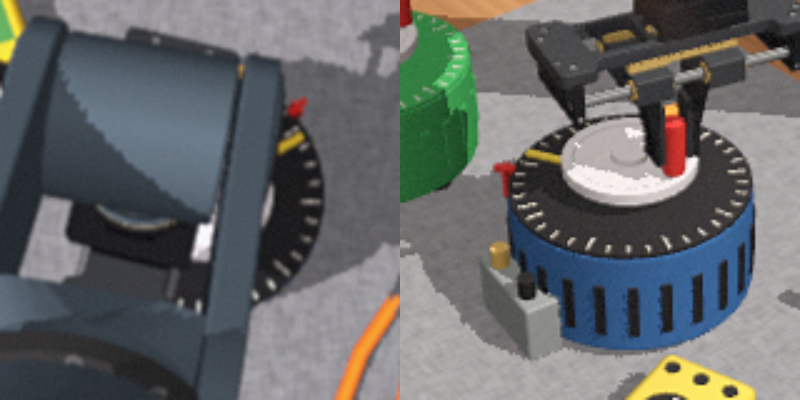

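Left is top, right is scene: the pointer has gone past the red mark (tip at about (375,197) in the top image). From here I creep in small steps.

Call:
arm_command(delta_rot=[[0,0,0],[0,0,0],[0,0,0],[0,0,0]], delta_pos=[[0.0004,0.0013,0],[0.001,0.0026,0],[0.0016,0.004,0],[0.0016,0.004,0]], gripper=[1,1,1,1])

```text
time: 6.33
position: [0.5734, -0.0024, 0.141]
tool_rot: [0.794, 0.608, -0.001, -0.001]
ft_force: [-3.5, -4.8, 1.6]
grip_width: 0.0173
grip_force: 25.0
```

```bash
python3 -c "
from st import *
st()"
```

```text
t 6.33 pos [ 0.5734 -0.0024  0.141 ] r 0.0401 ang 99.46 deg Ft_acw 4.25 Frad -4.14 w 0.0173 yaw x 74.90
```

Call:
arm_command(delta_rot=[[0,0,0],[0,0,0],[0,0,0],[0,0,0]], delta_pos=[[0.0004,0.0013,0],[0.0008,0.0027,0],[0.0011,0.0041,0],[0.0011,0.0041,0]], gripper=[1,1,1,1])

```text
time: 6.67
position: [0.5773, -0.0022, 0.141]
tool_rot: [0.794, 0.608, -0.002, -0.001]
ft_force: [-4.7, -3.3, 1.8]
grip_width: 0.0174
grip_force: 25.0
```

```bash
sed -i 's/A=np.array(.*/A=np.array([.5787,-.0437])/' st.py; python3 -c "
from st import *
st()"
```

```text
t 6.67 pos [ 0.5773 -0.0022  0.141 ] r 0.0416 ang 91.95 deg Ft_acw 4.82 Frad -3.11 w 0.0174 yaw x 74.89
```

Call:
arm_command(delta_rot=[[0,0,0],[0,0,0],[0,0,0],[0,0,0]], delta_pos=[[0.0002,0.0014,0],[0.0005,0.0029,0],[0.0008,0.0043,0],[0.0008,0.0043,0]], gripper=[1,1,1,1])

```text
time: 7.0
position: [0.5814, -0.0022, 0.141]
tool_rot: [0.794, 0.608, -0.002, -0.002]
ft_force: [-5.0, -3.5, 2.5]
grip_width: 0.0172
grip_force: 25.0
```

```bash
python3 -c "
from st import *
st()"
```

```text
t 7.00 pos [ 0.5814 -0.0022  0.141 ] r 0.0416 ang 86.32 deg Ft_acw 4.80 Frad -3.85 w 0.0172 yaw x 74.88
```

Call:
arm_command(delta_rot=[[0,0,0],[0,0,0],[0,0,0],[0,0,0]], delta_pos=[[0.0001,0.0014,0],[0.0002,0.0029,0],[0.0003,0.0044,0],[0.0003,0.0044,0]], gripper=[1,1,1,1])

```text
time: 7.33
position: [0.5855, -0.0027, 0.141]
tool_rot: [0.794, 0.608, -0.001, -0.002]
ft_force: [-4.3, -3.1, 2.9]
grip_width: 0.0174
grip_force: 25.0
```

```bash
python3 -c "
from st import *
st()"
```

```text
t 7.33 pos [ 0.5855 -0.0027  0.141 ] r 0.0416 ang 80.53 deg Ft_acw 3.76 Frad -3.79 w 0.0174 yaw x 74.87
```

Call:
arm_command(delta_rot=[[0,0,0],[0,0,0],[0,0,0],[0,0,0]], delta_pos=[[0,0.0014,0],[0,0.0029,0],[-0.0001,0.0044,0],[-0.0001,0.0044,0]], gripper=[1,1,1,1])

```text
time: 7.67
position: [0.5897, -0.0036, 0.141]
tool_rot: [0.794, 0.608, -0.001, -0.002]
ft_force: [-4.9, -1.8, 2.9]
grip_width: 0.0174
grip_force: 25.0
```

```bash
python3 -c "
from st import *
st()"
```

```text
t 7.67 pos [ 0.5897 -0.0036  0.141 ] r 0.0416 ang 74.67 deg Ft_acw 4.29 Frad -3.02 w 0.0174 yaw x 74.86
```

Call:
arm_command(delta_rot=[[0,0,0],[0,0,0],[0,0,0],[0,0,0]], delta_pos=[[-0.0001,0.0014,0],[-0.0003,0.0029,0],[-0.0005,0.0044,0],[-0.0005,0.0044,0]], gripper=[1,1,1,1])

```text
time: 8.0
position: [0.5942, -0.0051, 0.1411]
tool_rot: [0.794, 0.608, -0.001, -0.002]
ft_force: [-5.7, 0.3, 2.3]
grip_width: 0.0172
grip_force: 25.0
```

```bash
python3 -c "
from st import *
st()"
```

```text
t 8.00 pos [ 0.5942 -0.0051  0.1411] r 0.0416 ang 68.21 deg Ft_acw 5.38 Frad -1.82 w 0.0172 yaw x 74.85
```

Call:
arm_command(delta_rot=[[0,0,0],[0,0,0],[0,0,0],[0,0,0]], delta_pos=[[-0.0003,0.0014,0],[-0.0007,0.0029,0],[-0.001,0.0043,0],[-0.001,0.0043,0]], gripper=[1,1,1,1])

```text
time: 8.33
position: [0.5977, -0.0067, 0.141]
tool_rot: [0.794, 0.608, -0.001, -0.003]
ft_force: [-6.2, 2.4, 3.7]
grip_width: 0.0172
grip_force: 25.0
```

```bash
python3 -c "
from st import *
st()"
```

```text
t 8.33 pos [ 0.5977 -0.0067  0.141 ] r 0.0416 ang 62.85 deg Ft_acw 6.60 Frad -0.69 w 0.0172 yaw x 74.84
```

Call:
arm_command(delta_rot=[[0,0,0],[0,0,0],[0,0,0]], delta_pos=[[-0.0003,0.001,0],[-0.0006,0.0021,0],[-0.0006,0.0021,0]], gripper=[1,1,1])

```text
time: 8.58
position: [0.5986, -0.0071, 0.1409]
tool_rot: [0.794, 0.608, -0.001, -0.004]
ft_force: [-7.1, 2.4, 5.2]
grip_width: 0.0171
grip_force: 25.1
```

```bash
python3 -c "
from st import *
st()"
```

```text
t 8.58 pos [ 0.5986 -0.0071  0.1409] r 0.0416 ang 61.45 deg Ft_acw 7.38 Frad -1.33 w 0.0171 yaw x 74.84
```

Call:
arm_command(delta_rot=[[0,0,0],[0,0,0],[0,0,0]], delta_pos=[[-0.0003,0.001,0],[-0.0006,0.0019,0],[-0.0006,0.0019,0]], gripper=[1,1,1])

```text
time: 8.83
position: [0.5995, -0.0076, 0.1409]
tool_rot: [0.794, 0.608, -0.002, -0.005]
ft_force: [-8.7, 4.7, 7.0]
grip_width: 0.0174
grip_force: 25.1
```

```bash
python3 -c "
from st import *
st()"
```

```text
t 8.83 pos [ 0.5995 -0.0076  0.1409] r 0.0417 ang 60.08 deg Ft_acw 9.87 Frad -0.30 w 0.0174 yaw x 74.83
```

Call:
arm_command(delta_rot=[[0,0,0],[0,0,0],[0,0,0]], delta_pos=[[-0.0003,0.0008,0],[-0.0005,0.0014,0],[-0.0005,0.0014,0]], gripper=[1,1,1])

```text
time: 9.08
position: [0.6001, -0.0079, 0.1409]
tool_rot: [0.794, 0.608, -0.002, -0.005]
ft_force: [-9.7, 5.0, 5.9]
grip_width: 0.0174
grip_force: 25.1
```

```bash
python3 -c "
from st import *
st()"
```

```text
t 9.08 pos [ 0.6001 -0.0079  0.1409] r 0.0417 ang 59.14 deg Ft_acw 10.93 Frad -0.72 w 0.0174 yaw x 74.83
```

Call:
arm_command(delta_rot=[[0,0,0],[0,0,0],[0,0,0],[0,0,0]], delta_pos=[[-0.0003,0.0007,0],[-0.0003,0.0007,0],[-0.0003,0.0007,0],[-0.0003,0.0007,0]], gripper=[1,1,1,1])

```text
time: 9.42
position: [0.6003, -0.0081, 0.1408]
tool_rot: [0.794, 0.608, -0.002, -0.006]
ft_force: [-9.0, 6.4, 6.7]
grip_width: 0.0172
grip_force: 25.1
```

Run:
```python
from st import *
p,Rm,a=st()
print(np.degrees(a))
rel(59,np.arange(65,126,6))
```

```text
t 9.42 pos [ 0.6003 -0.0081  0.1408] r 0.0417 ang 58.74 deg Ft_acw 11.00 Frad 0.75 w 0.0172 yaw x 74.83
58.74364413339313
t 9.42 pos [ 0.6003 -0.0081  0.1408] r 0.0417 ang 58.74 deg Ft_acw 11.00 Frad 0.75 w 0.0172 yaw x 74.83
[[0.001, -0.0043, 0], [0.0015, -0.0087, 0], [0.0016, -0.013, 0], [0.0012, -0.0174, 0], [0.0003, -0.0217, 0], [-0.001, -0.0259, 0], [-0.0027, -0.03, 0], [-0.0049, -0.0338, 0], [-0.0074, -0.0374, 0], [-0.0103, -0.0407, 0], [-0.0135, -0.0437, 0]]
```

The push is steady at 11 N on the buffer, so I wind back anticlockwise.

Call:
arm_command(delta_rot=[[0,0,0],[0,0,0],[0,0,0],[0,0,0],[0,0,0],[0,0,0],[0,0,0],[0,0,0],[0,0,0],[0,0,0],[0,0,0],[0,0,0]], delta_pos=[[0.001,-0.0043,0],[0.0015,-0.0087,0],[0.0016,-0.013,0],[0.0012,-0.0174,0],[0.0003,-0.0217,0],[-0.001,-0.0259,0],[-0.0027,-0.03,0],[-0.0049,-0.0338,0],[-0.0074,-0.0374,0],[-0.0103,-0.0407,0],[-0.0135,-0.0437,0],[-0.0135,-0.0437,0]], gripper=[1,1,1,1,1,1,1,1,1,1,1,1])

```text
time: 10.42
position: [0.5581, -0.0098, 0.1419]
tool_rot: [0.795, 0.607, 0.002, -0.003]
ft_force: [-1.8, 10.5, 6.1]
grip_width: 0.0172
grip_force: 25.0
```

```bash
cat >> st.py <<'E'
def look(name=None):
    H=np.array([.580,-.042])
    for n,roi in(("top",(285,160,400,275)),("scene",(225,190,350,280))):
        c=viewer.camera(n)
        for cn,col in(("yel",YEL),("red",RED)):
            for p in blobs(c["pixels"],*col,roi,5):
                q=ray(c,p.mean(0),.105)[:2]-H
                if .05<np.hypot(*q)<.11: print(n,cn,len(p),p.mean(0).round(1),"r %.4f ang %.2f"%(np.hypot(*q),np.degrees(np.arctan2(q[1],q[0]))))
        if name: cv2.imwrite(f"pics/{name}_{n}.png",cv2.resize(c["pixels"][roi[1]-20:roi[3]+20,roi[0]-20:roi[2]+20],None,fx=3,fy=3))
E
python3 - <<'E'
from st import *
rel(117,np.arange(121,150,4));look("b")
E
```

```text
t 10.42 pos [ 0.5581 -0.0098  0.1419] r 0.0396 ang 121.30 deg Ft_acw -3.93 Frad 9.92 w 0.0172 yaw x 74.72
[[-0.002, -0.0021, 0], [-0.0042, -0.004, 0], [-0.0066, -0.0058, 0], [-0.009, -0.0075, 0], [-0.0115, -0.0089, 0], [-0.0142, -0.0102, 0], [-0.0169, -0.0113, 0], [-0.0197, -0.0122, 0]]
top yel 13 [383.2 204.5] r 0.0850 ang -75.11
scene yel 22 [260.4 227.1] r 0.0764 ang -74.07
scene red 34 [241.6 240.2] r 0.0960 ang -39.13
scene red 58 [312.4 224.5] r 0.0640 ang -167.68
```

Call:
arm_command(delta_rot=[[0,0,0],[0,0,0],[0,0,0],[0,0,0],[0,0,0],[0,0,0],[0,0,0]], delta_pos=[[-0.0014,-0.0028,0],[-0.0036,-0.0049,0],[-0.006,-0.0066,0],[-0.0085,-0.008,0],[-0.0112,-0.0093,0],[-0.0112,-0.0093,0],[-0.0112,-0.0093,0]], gripper=[1,1,1,1,1,1,1])

```text
time: 11.1
position: [0.5462, -0.0197, 0.1416]
tool_rot: [0.795, 0.607, 0.0, -0.002]
ft_force: [-1.1, 5.8, 4.4]
grip_width: 0.0175
grip_force: 25.0
```

Run:
```python
from st import *
rel(141,np.arange(142,150));look("d")
```

```text
t 11.10 pos [ 0.5462 -0.0197  0.1416] r 0.0404 ang 143.61 deg Ft_acw -4.04 Frad 4.32 w 0.0175 yaw x 74.77
[[-0.0007, -0.0003, 0], [-0.0014, -0.0006, 0], [-0.002, -0.0008, 0], [-0.0027, -0.0011, 0], [-0.0034, -0.0013, 0], [-0.0041, -0.0016, 0], [-0.0048, -0.0018, 0], [-0.0055, -0.002, 0]]
top red 20 [378.2 182. ] r 0.0985 ang -48.51
scene yel 36 [255.5 235.3] r 0.0721 ang -51.69
scene red 35 [241.5 240.1] r 0.0961 ang -39.43
scene red 57 [313.8 219.7] r 0.0797 ang -161.72
```

View pics/d_top.png

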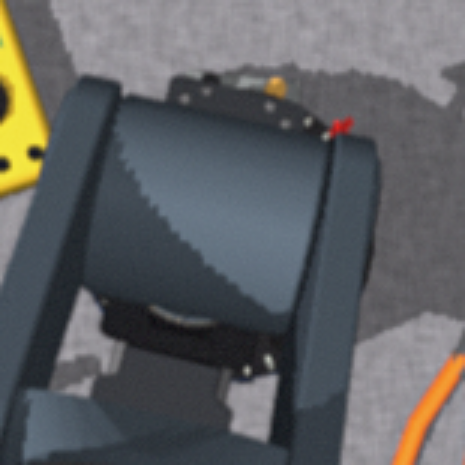

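The arm hides the pointer in the top view; the mark is at (378,182). The scene view puts the pointer about 3° short of the mark, so I nudge it 3° on.

Call:
arm_command(delta_rot=[[0,0,0],[0,0,0],[0,0,0],[0,0,0]], delta_pos=[[-0.001,-0.0004,0],[-0.002,-0.0009,0],[-0.002,-0.0009,0],[-0.002,-0.0009,0]], gripper=[1,1,1,1])

```text
time: 11.53
position: [0.5449, -0.0214, 0.1416]
tool_rot: [0.795, 0.607, 0.001, -0.002]
ft_force: [-1.7, 6.9, 4.5]
grip_width: 0.0173
grip_force: 25.0
```

Run:
```python
from st import *
st();look("e")
```

```text
t 11.53 pos [ 0.5449 -0.0214  0.1416] r 0.0405 ang 146.58 deg Ft_acw -4.82 Frad 5.17 w 0.0173 yaw x 74.77
top red 21 [378.2 182.4] r 0.0981 ang -48.89
scene yel 38 [255.5 236.4] r 0.0712 ang -48.70
scene red 36 [241.6 240. ] r 0.0960 ang -39.49
scene red 57 [313.9 219.3] r 0.0811 ang -161.17
```

View pics/e_scene.png

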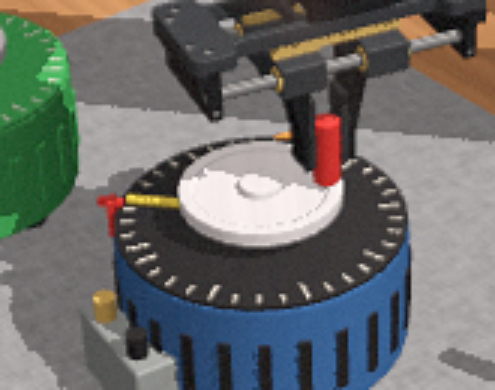

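The pointer (about (255,236) in the scene image) now lies in line with the red clip at (242,240). I ease off the stored force before opening.

Call:
arm_command(delta_rot=[[0,0,0],[0,0,0],[0,0,0]], delta_pos=[[0.0005,-0.0002,0],[0.0008,-0.0004,0],[0.0008,-0.0004,0]], gripper=[1,1,1])

```text
time: 11.88
position: [0.5449, -0.0211, 0.1415]
tool_rot: [0.794, 0.607, 0.0, -0.002]
ft_force: [-0.6, 6.5, 2.7]
grip_width: 0.0172
grip_force: 25.0
```

Run:
```python
from st import *
st()
```

```text
t 11.88 pos [ 0.5449 -0.0211  0.1415] r 0.0406 ang 146.24 deg Ft_acw -5.06 Frad 4.12 w 0.0172 yaw x 74.81
```

Call:
arm_command(delta_rot=[[0,0,0],[0,0,0],[0,0,0],[0,0,0],[0,0,0],[0,0,0],[0,0,0],[0,0,0]], delta_pos=[[0.0006,0,0],[0.0006,0,0],[0.0006,0,0],[0.0006,0,0],[0.0006,0,0],[0.0006,0,0],[0.0006,0,0],[0.0006,0,0]], gripper=[1,1,-0.2,-0.2,-0.2,-0.2,-0.2,-0.2], grip_force=10)

```text
time: 12.55
position: [0.5464, -0.0225, 0.1416]
tool_rot: [0.794, 0.608, 0.0, 0.0]
ft_force: [0.1, -0.2, 0.5]
grip_width: 0.0484
grip_force: 0.0
```

Call:
arm_command(delta_rot=[[0,0,0],[0,0,0],[0,0,0],[0,0,0],[0,0,0],[0,0,0],[0,0,0],[0,0,0],[0,0,0],[0,0,0],[0,0,0],[0,0,0]], delta_pos=[[0,0,-0.01],[0,0,-0.03],[0,0,-0.05],[0,0,-0.07],[0,0,-0.09],[-0.03,0,-0.1],[-0.06,0,-0.1],[-0.09,0,-0.1],[-0.12,0,-0.1],[-0.15,0,-0.1],[-0.18,0,-0.1],[-0.21,0,-0.1]], gripper=[-0.2,-0.2,-0.2,-0.2,-0.2,-0.2,-0.2,-0.2,-0.2,-0.2,-0.2,-0.2])

```text
time: 13.55
position: [0.4908, -0.2263, 0.2425]
tool_rot: [0.794, 0.608, 0.0, 0.001]
ft_force: [-0.2, 0.5, 0.2]
grip_width: 0.0522
grip_force: 0.0
```

Call:
arm_command(delta_rot=[[0,0,0],[0,0,0],[0,0,0],[0,0,0],[0,0,0]], delta_pos=[[-0.03,0,0],[-0.06,0,0],[-0.08,0,0],[-0.08,0,0],[-0.08,0,0]], gripper=[-0.2,-0.2,-0.2,-0.2,-0.2])

```text
time: 13.97
position: [0.47, -0.3029, 0.242]
tool_rot: [0.795, 0.607, 0.0, 0.0]
ft_force: [-0.3, 0.6, -0.0]
grip_width: 0.0521
grip_force: 0.0
```

Run:
```python
from st import *
look("f")
c=viewer.camera("top")
for p in blobs(c["pixels"],*RED,(285,160,400,275),10): print(p.mean(0),"grip",ray(c,p.mean(0),.172).round(4))
```

```text
top yel 30 [369.5 191.8] r 0.0735 ang -50.53
top red 22 [378.5 182.3] r 0.0986 ang -48.99
scene yel 38 [255.5 236.3] r 0.0713 ang -48.97
scene red 34 [241.6 240.2] r 0.0958 ang -39.13
scene red 56 [313.5 219.5] r 0.0801 ang -160.93
[328.03846154 232.65384615] grip [ 0.5449 -0.018   0.172 ]
[378.5        182.27272727] grip [ 0.6317 -0.1081  0.172 ]
```

View pics/f_top.png

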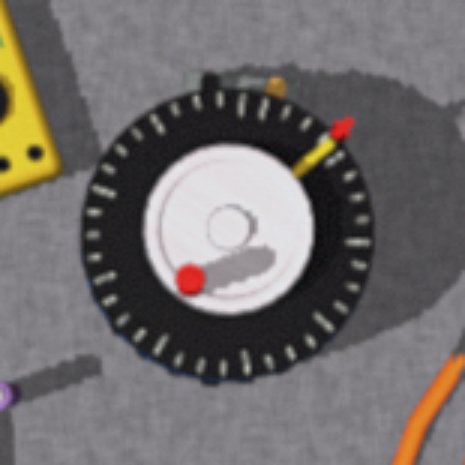

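The top view shows the grip free, the pointer end at about (370,192) running into the mark at (378,182), and the grip 16° anticlockwise of opposite, so the play is taken up. The pointer is about 1 to 2 mm off at the tip, inside the tolerance, so I hand in.

```bash
python3 -c "
from rig import robot
print(robot.hand_in())"
```

```text
the job is handed in; nothing more can be done
None
```

The job is handed in, verdict not shown: I pressed the buffer at about 11 N, left the pointer on the mark to about 1–2 mm with the play taken up anticlockwise, let go of the grip, and kept clear of the cell, pliers and meter.

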